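# Open the offcut bin with its lever and ease the lid shut

### The job

Press the red lever of the offcut bin all the way down with the fingertips so that the green lid opens fully, and keep it down until the wooden offcut waiting on the chute has rolled into the bin. Then let the lever rise slowly so that the lid eases shut without slamming, and leave the lever clear. Work only by the lever: do not touch the lid or the offcut, and leave the wax jar, oil bottle and mallet where they stand.

Things in the scene. Friction and masses are not known exactly. Their poses are not given: they have to be found in the camera images.
- bin: Fixed plywood bin, 200 x 200 mm, 120 mm high (160 with the lid shut), walls 6 mm. Origin: centre of its underside, on the bench. Its -x side is the front, with the lever; the lid hinges along the top of its +x side. An aluminium chute, 98 mm wide (x -79 to +19 mm) with 31 mm rails, slopes up 16 degrees from the top of its +y side out to y = 230 mm, 190 mm high. z is up.
- lever_pad (a point): Centre of the top of the lever's red pad (40 mm along the lever, 54 across, 8 thick), 113 mm out from the middle of the bin's front (-x) face, on a 24 mm wide steel bar that pivots on that face 75 mm above the bench. Lid shut: 94 mm above the bench, sloping up 0.165 rad away from the bin; fully pressed: 56 mm, sloping down 0.168 rad. It moves almost straight down, 38 mm in all.
- lever (a joint): Angle of the lever: 0 up (lid shut), 0.333 rad fully down against its stop (lid fully open).
- lid (a joint): Angle of the green lid (a hood 200 x 200 mm, 40 mm deep, hinged at the bin's rear top edge): 0 shut, 1.0 rad fully open. Linked to the lever, it always turns 3 times the lever's angle. Only its weight shuts it and brings the lever up: the pad pushes up with about 6 to 12 N near shut and 2 to 5 N fully open. The hinge is only lightly damped, so a lever let go slams the lid.
- offcut_center (a point): Centre of the loose wooden offcut, a round bar 36 mm in diameter, 70 mm long, lying across the chute (axis along the bin's x). At the start it leans on the side of the shut lid, 120 mm to the bin's +y side, 144 mm above the bench; once the lid is open it rolls into the bin by itself within about a second. In the bin its centre is less than 100 mm above the bench.
- wax_center (a point): Centre (half-way up) of a standing amber wax jar, 68 mm in diameter, 70 mm high; a bystander.
- oil_center (a point): Centre (half-way up) of a standing green oil bottle, 60 mm in diameter, 170 mm high; a bystander.
- mallet_center (a point): Half-way up a round dark wood mallet standing on its head (head 80 mm in diameter, 150 mm high in all, handle up); a bystander.
Not all that is in view belongs to the job. Of the things shaped like the part that bears offcut_center, the wooden one is meant.

How it is judged:
On the way, in this order (a step that is already met when the one before it is completed fails the run):
1. the lid is held fully open by the lever (at least 0.88 rad) and the offcut has rolled into the bin (value of joint lid above 0.88 rad and x of offcut_center in the frame of bin between -0.1 and 0.1 m and y of offcut_center in the frame of bin between -0.1 and 0.1 m and z of offcut_center in the frame of bin between 0 and 0.1 m), for 0.2 s.
2. the lid has been eased shut (value of joint lid below 0.03 rad), for 0.2 s.
At the end, for the whole second after the job is handed in: The lid is shut (within 0.03 rad), the lever is back up (within 0.02 rad), and the offcut lies at rest inside the bin (its centre within the bin's walls and less than 100 mm above the bench) (value of joint lid below 0.03 rad and value of joint lever below 0.02 rad and linear speed of offcut below 0.05 m/s and x of offcut_center in the frame of bin between -0.1 and 0.1 m and y of offcut_center in the frame of bin between -0.1 and 0.1 m and z of offcut_center in the frame of bin between 0 and 0.1 m); the robot touches nothing.
It fails at once if the lid slams: it turns shut faster than 1.5 rad/s within its last 0.25 rad (value of joint lid below 0.25 rad and velocity of joint lid below -1.5 rad/s).
It fails at once if the robot touches the lid (over 1 N) (contact force between any of the fingers, the arm and lid above 1 N).
It fails at once if the robot touches the offcut (over 0.5 N) (contact force between any of the fingers, the arm and offcut above 0.5 N).
It fails at once if a bystander is moved more than 20 mm (distance of any of wax_center, oil_center, mallet_center from where it was at the start of the episode above 0.02 m).
It also fails if it takes over 45 s, if anything falls off the work surface, if the arm or the gripper's body presses on something with over 40 N, if the wrist force passes 120 N, or if a joint passes its speed limit or range.

### The arm

A 6-joint arm with a two-finger parallel gripper is mounted at the origin on the work surface. World frame = base frame: x ahead of the robot, y to its left, z up, the work surface at z = 0. Lengths are in m, angles in rad, forces in N, time in s.
With the tool pointing down it reaches from about 0.35 to 0.85 m from the base axis. Payload 8.1 kg.
Tool frame: the origin (TCP) lies on the centre line of the jaws, within the pads' length; the fingertips stand 19 mm ahead of it and the grasp point (between the pads) is the TCP (robot.tips_ahead is the distance from the TCP to the fingertips, in m); y points along the fingers, z is the direction in which the jaws open and shut, and the axes are right-handed (so a half turn about y gives the same grasp; the last joint's range is limited). The gripper opens to 93 mm and grips with 3 to 60 N. Pads are 15 mm wide; open, the fingers measure 128 mm over their backs; the gripper's body (75 mm by 188 mm) begins 65 mm behind the grasp point.
Start: joints at [-1.302, 0.13, 1.488, -0, 1.523, -0.085], TCP at [0.208, -0.563, 0.238] pointing down, gripper open.
Joint ranges: [-2.96, 2.96], [-0.89, 2.26], [0.02, 2.5], [-1.34, 4.48], [0, 2.73], [-2.66, 2.66]. Speed limits (rad/s): [2.39, 2.39, 2.79, 3.14, 3.14, 3.14].

### API

Orientations are given as a rotation vector (axis times angle).
In Python, from plant import robot, imaging, models gives the robot as it stands.
- The arm moves only by the tool carry_out, never from a script. Its argument "motion" is one flat list of numbers, 7 for each row, row after row: the shift along the tool's x, y, z in m, then the turn, a rotation vector about the tool's x, y, z in degrees, then the opening, from -1 (shut) to 1 (fully open). A call has exactly 5 rows; each row shifts and turns the pose as measured when the row begins, along the tool's axes as they then stand; what a row does not reach is not made up. A row lasts 1/10 s, in which the tool goes at most 50 mm and 8.59 degrees, less where a joint would pass 70% of its speed; a pose out of reach is approached as far as the arm can. A call is refused whole if a number of a shift passes 0.05 or a number of a turn 8.59, either way. A call with a gripper value outside its range is refused whole. The fingers move at their own pace and stop on an object; "squeeze" is the grip in N (left out, the last holds). Time passes only in rows, so rows that do not move let the fingers close, or fill a call up. It gives the time, the measured TCP pose, the force and the opening at its end, in the units of the state.
- robot.read_state(): the state, without advancing time (a new reading comes with each control period).
- imaging.read_camera(name): name is "scene" or "side" or "wrist"; returns the picture (420x560x3 uint8, blue, green, red); there is no depth.
- imaging.camera_model(name): a dict with "K" (3x3 intrinsics, pixels), "position" and "orientation" of the camera in the world. Camera axes: x right, y down, z forward; pixel columns grow to the right and rows downward; lengths in m; the calibration is good to about 2 mm. A picture is of the moment at which its call begins: read the wrist's pose just before it. camera_model takes no time and is no camera call; for the wrist camera it gives the pose at the moment of the call.
- robot.close_job(): hands the job in, once; it reports no verdict.
Trained networks look in the newest picture that a camera, given by its name, has taken for a name from the list of things; names that differ only in an ending like _2 or _b are one class to them, and where a whole thing is asked for, a point or a joint stands for the part that bears it (a point fixed in the world has none). Each returns a list of dicts, best first, with "confidence" (0 to 1); they miss things now and then, are a little off and sometimes report something else, mostly with a low value. They report only what shows in the picture. A call takes as long as a camera call. They do not tell look-alikes from the thing itself.
- models.outline_of(camera, thing): "pixels" (420x560 bool, what is visible of it) and "pixel" ([column, row] in pixels, amid what is visible of it).
The state is a dict: "t": time; "q": joint angles; "dq": joint speeds; "joint_torque": joint torques, N m; "tool_pos": TCP position; "orientation": TCP orientation; "force": force on the tool from outside, world axes, zero at the start; "wrist_torque": the same for the moment, N m; "opening": finger opening in m.
Only numpy, scipy, OpenCV 4.12 (cv2) and the standard library are available. Lean on these libraries where they do the work, as an engineer would, in place of code of your own. Each camera call takes 0.05 s, during which the arm holds its last target.

## Working session

There is one attempt and no reset: what is moved stays moved. The work goes in short steps, Python scripts to look and compute and a tool call to move; the robot and the scene stay as the last step left them, time stands still between calls to the robot, and variables do not carry over. Pictures are saved under pics/ and viewed, and the job is handed in when it is done.

Besides the shell and the picture viewer there is one more tool, called after "Emit:" by a JSON object that holds its "fn" and its "kwargs", one argument or row to a line. carry_out: Moves the arm, as the interface text tells. Its arguments: {"type":"object","properties":{"motion":{"type":"array","items":{"type":"number"}},"squeeze":{"type":"number"}},"required":["motion"]}

```bash
mkdir -p pics; ls; python3 - <<'E'
from plant import robot, imaging, models
import cv2
s=robot.read_state(); print({k:s[k] for k in ('t','tool_pos','orientation','force','opening')}, getattr(robot,'tips_ahead',None))
for c in ('scene','side','wrist'):
    im=imaging.read_camera(c); cv2.imwrite(f'pics/{c}0.png',im)
    print(c,imaging.camera_model(c))
    for t in ('bin','lever_pad','lid','offcut_center','wax_center','oil_center','mallet_center') if c!='wrist' else ('lever_pad',):
        print(c,t,[(round(d['confidence'],2),d['pixel'],int(d['pixels'].sum())) for d in models.outline_of(c,t)][:4])
E
```

```text
pics
{'t': 0.0, 'tool_pos': array([ 0.20774847, -0.56231127,  0.23659951]), 'orientation': array([-0.362941  ,  2.03080791, -2.02702305]), 'force': array([ 0.05986401, -0.35365287,  0.0790336 ]), 'opening': 0.09287683230394594} 0.019
scene {'K': array([[448.0829768 ,   0.        , 275.45597236],
       [  0.        , 448.0829768 , 212.40576145],
       [  0.        ,   0.        ,   1.        ]]), 'position': array([1.2437046 , 0.42975062, 0.63065024]), 'orientation': array([-1.21069765, -2.1018125 ,  1.12137247])}
scene bin [(0.64, [301.0, 254.0], 18542)]
scene lever_pad [(0.6, [319.7, 192.0], 169)]
scene lid [(0.86, [297.9, 226.7], 7436)]
scene offcut_center [(0.89, [444.0, 314.7], 801), (0.88, [462.6, 282.2], 754), (0.83, [386.8, 344.7], 881), (0.63, [363.2, 225.6], 513)]
scene wax_center []
scene oil_center [(0.86, [223.7, 217.0], 1164)]
scene mallet_center [(0.8, [398.6, 200.1], 304)]
side {'K': array([[394.19885052,   0.        , 273.29913952],
       [  0.        , 394.19885052, 212.22842181],
       [  0.        ,   0.        ,   1.        ]]), 'position': array([ 0.44603835, -0.78871311,  0.77078428]), 'orientation': array([-2.21210433,  0.19410265, -0.11524079])}
side bin [(0.81, [275.0, 204.9], 7508)]
side lever_pad [(0.73, [219.5, 222.9], 399)]
side lid [(0.86, [281.0, 191.8], 3854), (0.32, [208.1, 200.1], 822)]
side offcut_center [(0.65, [218.5, 179.8], 150), (0.41, [253.9, 171.5], 94)]
side wax_center [(0.7, [241.5, 282.2], 835)]
side oil_center [(0.88, [284.6, 251.8], 1078)]
side mallet_center [(0.8, [207.4, 202.7], 780)]
wrist {'K': array([[316.56180709,   0.        , 279.22781239],
       [  0.        , 316.56180709, 206.48221617],
       [  0.        ,   0.        ,   1.        ]]), 'position': array([ 0.27025835, -0.53946296,  0.38504318]), 'orientation': array([ 2.40978563, -1.67822205, -0.20335513])}
wrist lever_pad []
```

View pics/scene0.png

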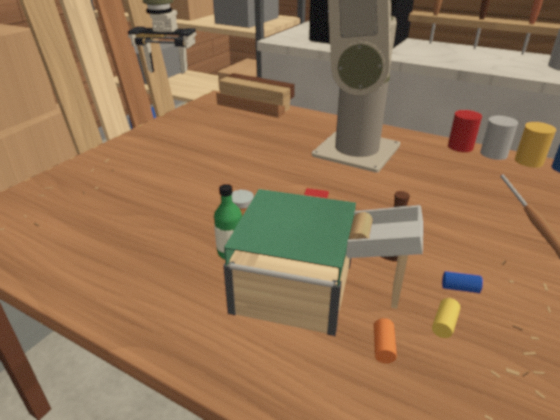

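View pics/side0.png

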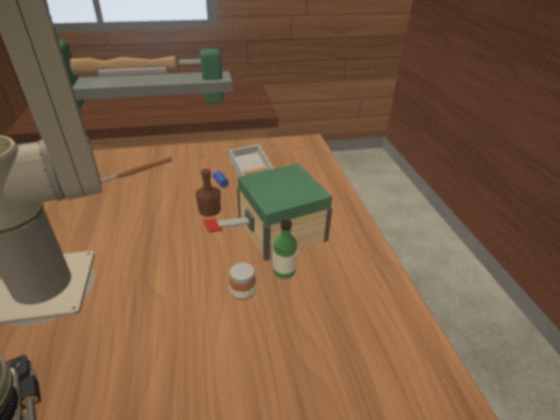

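The wooden offcut is on the chute at scene (363,225). The look-alikes are the blue (463,282), yellow (446,316) and orange (386,340) rods on the bench. The red lever pad is at scene (317,193) and side (214,225). I'll crop in close on both views.

```bash
python3 - <<'E'
import cv2,numpy as np
a=cv2.imread('pics/scene0.png')[170:340,200:440]; b=cv2.imread('pics/side0.png')[135:305,185:345]
cv2.imwrite('pics/c_scene.png',cv2.resize(a,None,fx=3.3,fy=3.3,interpolation=cv2.INTER_CUBIC))
cv2.imwrite('pics/c_side.png',cv2.resize(b,None,fx=3.5,fy=3.5,interpolation=cv2.INTER_CUBIC))
E
```

```text
(no output)
```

View pics/c_scene.png

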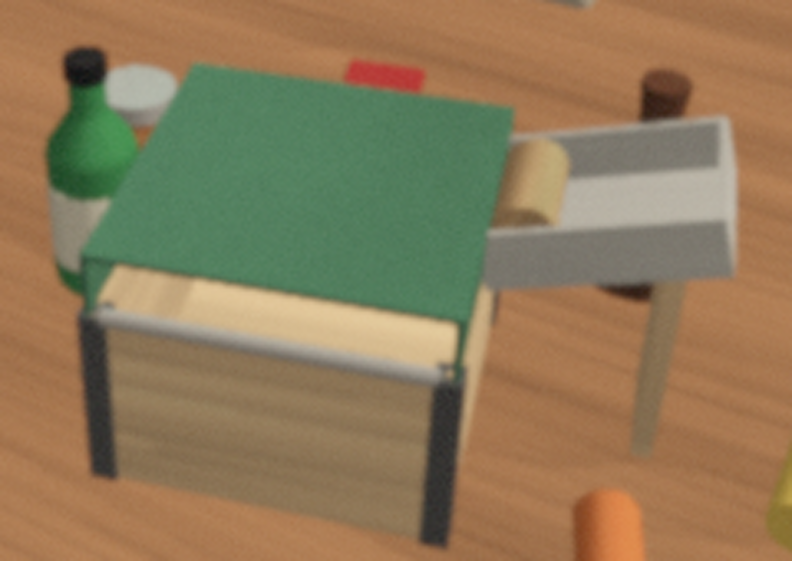

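View pics/c_side.png

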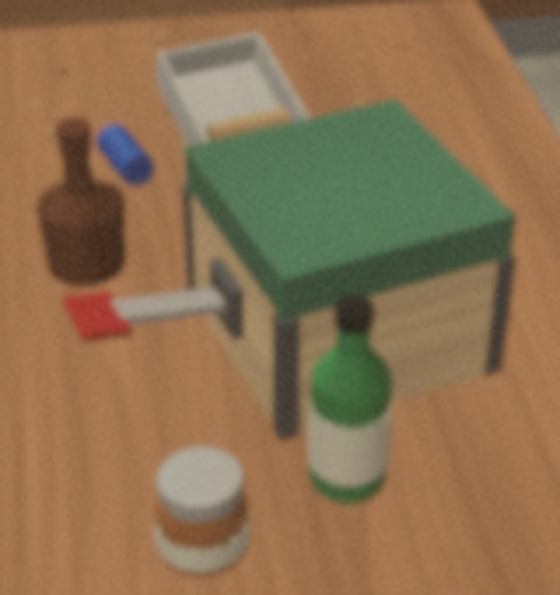

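```bash
cat > h.py <<'E'
import numpy as np,cv2
from scipy.spatial.transform import Rotation as R
def proj(m,P):
    P=np.atleast_2d(P); Rc=R.from_rotvec(m['orientation']).as_matrix()
    c=(P-m['position'])@Rc; return c[:,:2]/c[:,2:]*[m['K'][0,0],m['K'][1,1]]+m['K'][:2,2]
def atz(m,px,z):
    Rc=R.from_rotvec(m['orientation']).as_matrix()
    d=Rc@np.linalg.solve(m['K'],[px[0],px[1],1]); return m['position']+d*(z-m['position'][2])/d[2]
def w(b,P):
    P=np.atleast_2d(P);c,s=np.cos(b[2]),np.sin(b[2])
    return np.c_[b[0]+c*P[:,0]-s*P[:,1],b[1]+s*P[:,0]+c*P[:,1],P[:,2]]
E
python3 - <<'E'
from h import *
from plant import imaging
from scipy.optimize import least_squares
S=imaging.camera_model('scene');D=imaging.camera_model('side')
top=np.array([[-.1,-.1,.16],[-.1,.1,.16],[.1,.1,.16],[.1,-.1,.16]])
ps=np.array([[197,65],[514,108],[462,322],[83,255]])/3.3+[200,170]-.35
pd=np.array([[280,278],[190,148],[397,100],[512,214]])/3.5+[185,135]-.35
pad=np.array([[-.213-.02*np.cos(.165),.027,.094+.0033],[-.213-.02,-.027,.094+.0033]])
f=lambda b:np.r_[(proj(S,w(b,top))-ps).ravel(),(proj(D,w(b,top))-pd).ravel()]
for y0 in (0,.5,-.5):
    r=least_squares(f,[.65,0,y0]); print(r.x,r.cost)
b=r.x; print(np.round(f(b),1)); np.save('bin.npy',b)
print('pad',w(b,[[-.213,0,.094],[-.213,0,.056]]))
print('pad proj',proj(S,w(b,[[-.213,0,.094]])),proj(D,w(b,[[-.213,0,.094]])),proj(D,w(b,pad)))
print('pad from side',atz(D,(213.0,225),.094))
print('offcut',w(b,[[-.03,.12,.144]]),proj(S,w(b,[[-.03,.12,.144]])))
for n,px,z in (('wax top',(200,480),.07),('oil cap',(354,303),.17),('mal top',(73,125),.15)): print(n,atz(D,np.array(px)/3.5+[185,135],z))
E
```

```text
[0.65151735 0.12287149 0.25133497] 9.113421505967272
[0.65151735 0.12287149 0.25133499] 9.113421505964697
[0.65151735 0.12287149 0.25133497] 9.113421505967839
[-0.5 -1.7  1.4 -0.7  1.1 -0.3 -1.7 -0.9  0.9 -0.3 -1.1 -1.2  0.4 -1.1
  1.6  0. ]
pad [[0.44520954 0.06989899 0.094     ]
 [0.44520954 0.06989899 0.056     ]]
pad proj [[316.34634079 194.03064011]] [[213.02914632 222.75264331]] [[203.07420839 218.04820496]
 [208.86954021 229.45734317]]
pad from side [0.44453572 0.06008566 0.094     ]
offcut [[0.59261625 0.23164033 0.144     ]] [[362.02990178 230.45562453]]
wax top [ 0.50355302 -0.10584217  0.07      ]
oil cap [ 0.62188829 -0.05119336  0.17      ]
mal top [0.43929103 0.25496626 0.15      ]
```

```bash
cat > plan.py <<'E'
from h import *
from plant import robot
import sys
b=np.load('bin.npy'); s=robot.read_state(); T=R.from_rotvec(s['orientation'])
print('t',round(s['t'],2),'pos',np.round(s['tool_pos'],4),'F',np.round(s['force'],1),'open',round(s['opening'],4)); print(np.round(T.as_matrix(),3).tolist())
y=np.array([0,0,-1.]); c=[]
for sg in (1,-1):
    z=sg*np.array([-np.sin(b[2]),np.cos(b[2]),0]); G=R.from_matrix(np.c_[np.cross(y,z),y,z])
    c.append((T.inv()*G).as_rotvec(degrees=True))
g=min(c,key=np.linalg.norm); print('turn deg (tool)',np.round(g,2), [np.round(v,1).tolist() for v in c])
tgt=np.array([float(v) for v in sys.argv[1:4]])
d=tgt-s['tool_pos']
print('world d',np.round(d,4),'tool d',np.round(T.inv().apply(d),4))
print('tool d after turn',np.round((T*R.from_rotvec(g,degrees=True)).inv().apply(d),4))
E
python3 plan.py 0.445 0.067 0.18
```

```text
t 0.9 pos [ 0.2079 -0.5628  0.2376] F [ 0.1 -0.4 -0.7] open 0.093
[[-0.938, 0.0, 0.346], [-0.346, 0.0, -0.938], [-0.0, -1.0, -0.0]]
turn deg (tool) [ 0.    5.87 -0.  ] [[-0.0, -174.1, -0.0], [0.0, 5.9, -0.0]]
world d [ 0.2371  0.6298 -0.0576] tool d [-0.4406  0.0577 -0.5087]
tool d after turn [-0.3863  0.0576 -0.5511]
```

Emit:
{"fn": "carry_out", "kwargs": {
  "motion": [0,0,0,0,5.87,0,-1,-0.027,0,-0.039,0,0,0,-1,-0.027,0,-0.039,0,0,0,-1,-0.027,0,-0.039,0,0,0,-1,-0.027,0,-0.039,0,0,0,-1],
  "squeeze": 20
}}

```text
t: 1.4
tool_pos: [0.2734, -0.3839, 0.2346]
orientation: [-0.254, 2.098, -2.092]
force: [0.7, 0.8, 1.1]
opening: 0.0577
```

Emit:
{"fn": "carry_out", "kwargs": {
  "motion": [-0.027,0,-0.039,0,0,0,-1,-0.027,0,-0.039,0,0,0,-1,-0.027,0,-0.039,0,0,0,-1,-0.027,0,-0.039,0,0,0,-1,-0.027,0,-0.039,0,0,0,-1]
}}

```text
t: 1.9
tool_pos: [0.3599, -0.1539, 0.2357]
orientation: [-0.247, 2.096, -2.095]
force: [0.3, -0.4, -0.6]
opening: 0.0176
```

```bash
python3 plan.py 0.445 0.067 0.18
```

```text
t 1.9 pos [ 0.3599 -0.1539  0.2357] F [ 0.3 -0.4 -0.6] open 0.0176
[[-0.972, 0.002, 0.234], [-0.234, 0.001, -0.972], [-0.002, -1.0, -0.0]]
turn deg (tool) [ 0.01 -0.86 -0.11] [[0.2, 179.1, 0.0], [0.0, -0.9, -0.1]]
world d [ 0.0851  0.2209 -0.0557] tool d [-0.1343  0.0561 -0.1948]
tool d after turn [-0.1374  0.0557 -0.1928]
```

Emit:
{"fn": "carry_out", "kwargs": {
  "motion": [-0.027,0,-0.038,0,-0.8,0,-1,-0.027,0,-0.038,0,0,0,-1,-0.027,0,-0.038,0,0,0,-1,-0.027,0.01,-0.038,0,0,0,-1,-0.025,0.01,-0.035,0,0,0,-1]
}}

```text
t: 2.4
tool_pos: [0.4463, 0.0701, 0.2196]
orientation: [-0.25, 2.08, -2.085]
force: [0.7, -0.2, 0.3]
opening: 0.0004
```

Emit:
{"fn": "carry_out", "kwargs": {
  "motion": [0,0.01,0,0,0,0,-1,0,0.01,0,0,0,0,-1,0,0.01,0,0,0,0,-1,0,0.005,0,0,0,0,-1,0,0,0,0,0,0,-1]
}}

```text
t: 2.9
tool_pos: [0.4462, 0.0733, 0.1812]
orientation: [-0.257, 2.079, -2.082]
force: [1.2, -0.5, 0.5]
opening: 0.0007
```

```bash
python3 plan.py 0.445 0.067 0.118; python3 - <<'E'
from plant import imaging,models
import cv2,numpy as np
w_=imaging.read_camera('wrist'); s=imaging.read_camera('side')
o=models.outline_of('side','lever_pad'); print([(d['confidence'],d['pixel']) for d in o])
cv2.imwrite('pics/m1.png',np.hstack([cv2.resize(w_,(400,300)),cv2.resize(s[150:300,160:360],(400,300),interpolation=cv2.INTER_CUBIC)]))
E
```

```text
t 2.9 pos [0.4462 0.0733 0.1812] F [ 1.2 -0.5  0.5] open 0.0007
[[-0.967, 0.011, 0.254], [-0.254, -0.0, -0.967], [-0.01, -1.0, 0.003]]
turn deg (tool) [-0.17  0.29 -0.58] [[-0.9, -179.7, 0.3], [-0.2, 0.3, -0.6]]
world d [-0.0012 -0.0063 -0.0632] tool d [0.0034 0.0632 0.0056]
tool d after turn [0.0027 0.0632 0.0058]
[(0.73, [223.1, 223.2])]
```

View pics/m1.png

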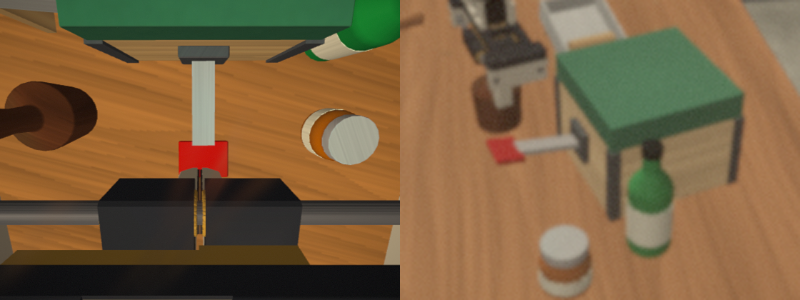

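The closed fingertips line up with the pad: pad column is about 203 and tip column about 200 in the wrist view. The mallet, wax and oil are clear. I'll descend now.

Emit:
{"fn": "carry_out", "kwargs": {
  "motion": [0.0015,0.012,0.002,0,0,-0.6,-1,0.001,0.012,0.002,0,0,0,-1,0,0.012,0,0,0,0,-1,0,0.012,0,0,0,0,-1,0,0.01,0,0,0,0,-1]
}}

```text
t: 3.55
tool_pos: [0.4472, 0.0675, 0.1219]
orientation: [-0.261, 2.08, -2.087]
force: [-0.3, -0.2, -0.0]
opening: 0.0007
```

```bash
python3 plan.py 0.445 0.068 0.075; python3 - <<'E'
from plant import imaging
import cv2,numpy as np
w_=imaging.read_camera('wrist'); s=imaging.read_camera('side')
cv2.imwrite('pics/m2.png',np.hstack([cv2.resize(w_,(400,300)),cv2.resize(s[170:270,160:293],(400,300),interpolation=cv2.INTER_CUBIC)]))
E
```

```text
t 3.55 pos [0.4472 0.0675 0.1219] F [-0.3 -0.2 -0. ] open 0.0007
[[-0.968, 0.006, 0.252], [-0.252, -0.003, -0.968], [-0.005, -1.0, 0.004]]
turn deg (tool) [-0.24  0.19 -0.28] [[-0.4, -179.8, 0.4], [-0.2, 0.2, -0.3]]
world d [-0.0022  0.0005 -0.0469] tool d [ 0.0023  0.0469 -0.0012]
tool d after turn [ 0.0021  0.0469 -0.001 ]
```

View pics/m2.png

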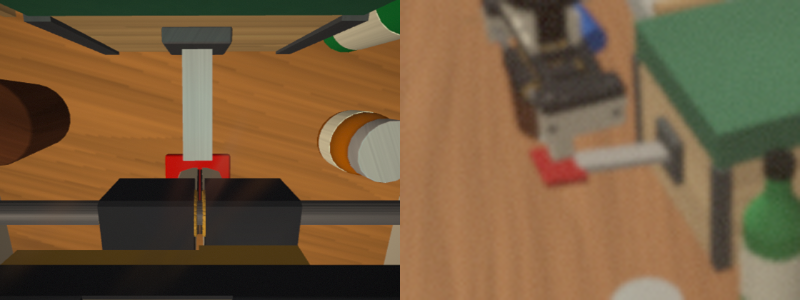

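The fingertips are just above the pad, slightly toward its inner edge. I'll shift 3 mm outward and press.

Emit:
{"fn": "carry_out", "kwargs": {
  "motion": [0.003,0.002,0,0,0,0,-1,0.001,0.005,0,0,0,0,-1,0,0.006,0,0,0,0,-1,0,0.006,0,0,0,0,-1,0,0.006,0,0,0,0,-1]
}}

```text
t: 4.15
tool_pos: [0.4433, 0.0665, 0.0996]
orientation: [-0.262, 2.079, -2.087]
force: [-8.1, -0.3, 11.1]
opening: 0.0007
```

Emit:
{"fn": "carry_out", "kwargs": {
  "motion": [0,0.006,0,0,0,0,-1,0,0.006,0,0,0,0,-1,0,0.005,0,0,0,0,-1,0,0.004,0,0,0,0,-1,0,0,0,0,0,0,-1]
}}

```text
t: 4.65
tool_pos: [0.4438, 0.0667, 0.0816]
orientation: [-0.261, 2.077, -2.087]
force: [-2.9, -0.7, 4.6]
opening: 0.0008
```

```bash
cat > look.py <<'E'
from plant import imaging,robot
import cv2,numpy as np,sys
w_=imaging.read_camera('scene'); s=imaging.read_camera('side')
cv2.imwrite(sys.argv[1],np.hstack([cv2.resize(w_[120:330,180:460],(400,300)),cv2.resize(s[130:280,160:360],(400,300),interpolation=cv2.INTER_CUBIC)]))
E
python3 plan.py 0.445 0.068 0.075; python3 look.py pics/m3.png
```

```text
t 4.65 pos [0.4438 0.0667 0.0816] F [-2.9 -0.7  4.6] open 0.0008
[[-0.967, 0.007, 0.254], [-0.254, -0.004, -0.967], [-0.006, -1.0, 0.005]]
turn deg (tool) [-0.31  0.3  -0.35] [[-0.5, -179.7, 0.5], [-0.3, 0.3, -0.3]]
world d [ 0.0012  0.0013 -0.0066] tool d [-0.0014  0.0066 -0.001 ]
tool d after turn [-0.0015  0.0066 -0.001 ]
```

View pics/m3.png

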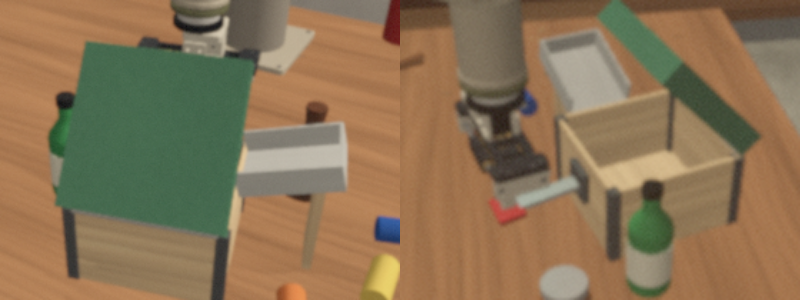

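The chute is empty, so the offcut has rolled in. The lid is nearly open, so I'll press on to the stop.

Emit:
{"fn": "carry_out", "kwargs": {
  "motion": [0,0.004,0,0,0,0,-1,0,0.004,0,0,0,0,-1,0,0.003,0,0,0,0,-1,0,0.003,0,0,0,0,-1,0,0.002,0,0,0,0,-1]
}}

```text
t: 5.25
tool_pos: [0.4449, 0.0668, 0.0756]
orientation: [-0.263, 2.076, -2.087]
force: [-15.5, -1.4, 23.0]
opening: 0.0004
```

```bash
python3 plan.py 0.445 0.068 0.075|head -1; python3 look.py pics/m4.png
```

```text
t 5.25 pos [0.4449 0.0668 0.0756] F [-15.5  -1.4  23. ] open 0.0004
```

View pics/m4.png

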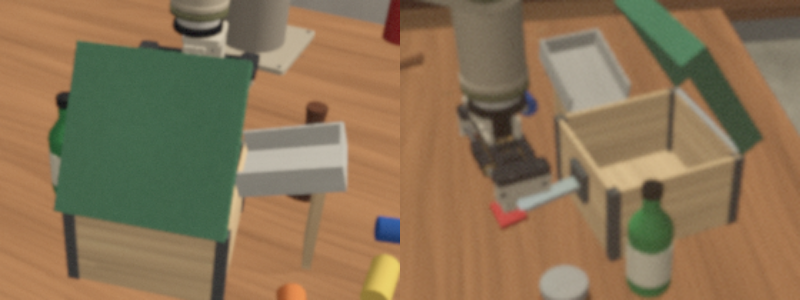

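The force has risen to 23 N at TCP z 0.0756, so the lever is at its stop. I'll hold there and look for the offcut inside.

Emit:
{"fn": "carry_out", "kwargs": {
  "motion": [0,0.001,0,0,0,0,-1,0,0.001,0,0,0,0,-1,0,0.001,0,0,0,0,-1,0,0.001,0,0,0,0,-1,0,0.001,0,0,0,0,-1]
}}

```text
t: 5.85
tool_pos: [0.4448, 0.0668, 0.0759]
orientation: [-0.265, 2.076, -2.087]
force: [-7.0, 0.0, 12.2]
opening: 0.0005
```

```bash
python3 plan.py 0.445 0.068 0.075|head -1; python3 - <<'E'
from plant import imaging,models
import cv2,numpy as np
for c in ('side','scene','wrist'):
    im=imaging.read_camera(c); cv2.imwrite(f'pics/n_{c}.png',im)
    print(c,[(round(d['confidence'],2),d['pixel'],int(d['pixels'].sum())) for d in models.outline_of(c,'offcut_center')])
    if c=='side': a=cv2.resize(im[150:270,220:380],(800,600),interpolation=cv2.INTER_CUBIC); cv2.imwrite('pics/n_in.png',a)
E
```

```text
t 5.85 pos [0.4448 0.0668 0.0759] F [-7.   0.  12.2] open 0.0005
side [(0.54, [225.5, 183.2], 35), (0.33, [240.0, 283.4], 842)]
scene [(0.85, [463.8, 285.7], 701), (0.64, [444.5, 317.6], 792), (0.6, [386.6, 343.4], 903)]
wrist []
```

View pics/n_in.png

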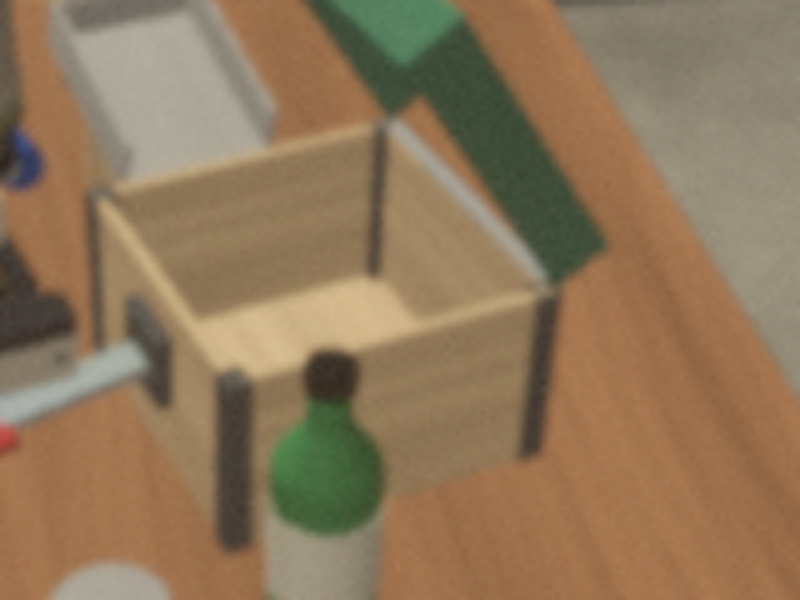

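View pics/n_wrist.png

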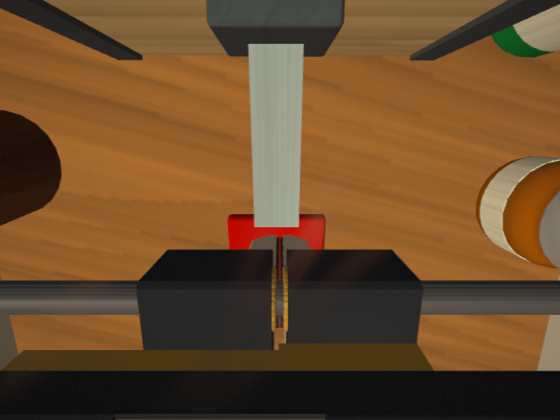

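```bash
python3 - <<'E'
from h import *
from plant import imaging
D=imaging.camera_model('side'); b=np.load('bin.npy')
f=lambda P:np.round((proj(D,w(b,P))-[220,150])*5)
print('rim -y inner',f([[-.1,-.094,.12],[.1,-.094,.12]]).tolist())
print('offcut top at -y wall',f([[-.065,-.076,.042],[.005,-.076,.042],[-.065,-.06,.038],[.005,-.06,.038]]).tolist())
for a in (.88,1.0):
    c,s=np.cos(a),np.sin(a); P=[[.1+u*c+v*s,y,.12-u*s+v*c] for u,v,y in ((-.2,.0,-.1),(-.2,.04,-.1),(0,.04,-.1))]
    print(a,f(P).tolist())
E
```

```text
rim -y inner [[223.0, 373.0], [550.0, 282.0]]
offcut top at -y wall [[267.0, 447.0], [378.0, 414.0], [255.0, 435.0], [365.0, 403.0]]
0.88 [[364.0, 97.0], [423.0, 38.0], [608.0, 238.0]]
1.0 [[401.0, 63.0], [464.0, 11.0], [611.0, 242.0]]
```

The lid corner in the side crop is at about (465,15), which matches 1.0 rad (predicted (464,11)). The offcut isn't visible. If it lies against the near wall, the projection puts it hidden below the rim, and the chute and bench are clear of it. I'll ease the lever up now.

Emit:
{"fn": "carry_out", "kwargs": {
  "motion": [0,-0.001,0,0,0,0,-1,0,-0.002,0,0,0,0,-1,0,-0.002,0,0,0,0,-1,0,-0.002,0,0,0,0,-1,0,-0.002,0,0,0,0,-1]
}}

```text
t: 6.65
tool_pos: [0.445, 0.0668, 0.0861]
orientation: [-0.264, 2.075, -2.087]
force: [-2.5, -0.5, 2.3]
opening: 0.0004
```

Emit:
{"fn": "carry_out", "kwargs": {
  "motion": [0,-0.002,0,0,0,0,-1,0,-0.002,0,0,0,0,-1,0,-0.002,0,0,0,0,-1,0,-0.002,0,0,0,0,-1,0,-0.002,0,0,0,0,-1]
}}

```text
t: 7.15
tool_pos: [0.4448, 0.0667, 0.0975]
orientation: [-0.264, 2.075, -2.087]
force: [-2.7, 0.1, 4.6]
opening: 0.0002
```

Emit:
{"fn": "carry_out", "kwargs": {
  "motion": [0,-0.002,0,0,0,0,-1,0,-0.002,0,0,0,0,-1,0,-0.0015,0,0,0,0,-1,0,-0.0015,0,0,0,0,-1,0,-0.0015,0,0,0,0,-1]
}}

```text
t: 7.65
tool_pos: [0.4456, 0.0669, 0.1082]
orientation: [-0.263, 2.074, -2.087]
force: [-3.0, -0.3, 6.5]
opening: 0.0006
```

Emit:
{"fn": "carry_out", "kwargs": {
  "motion": [0,-0.0015,0,0,0,0,-1,0,-0.0015,0,0,0,0,-1,0,-0.0015,0,0,0,0,-1,0,-0.0015,0,0,0,0,-1,0,-0.0015,0,0,0,0,-1]
}}

```text
t: 8.15
tool_pos: [0.447, 0.0673, 0.1176]
orientation: [-0.259, 2.073, -2.085]
force: [0.4, 0.4, -0.3]
opening: 0.0003
```

Emit:
{"fn": "carry_out", "kwargs": {
  "motion": [0,-0.0015,0,0,0,0,-1,0,-0.0015,0,0,0,0,-1,0,-0.0015,0,0,0,0,-1,0,-0.0015,0,0,0,0,-1,0,-0.0015,0,0,0,0,-1]
}}

```text
t: 8.65
tool_pos: [0.4467, 0.0674, 0.125]
orientation: [-0.259, 2.074, -2.085]
force: [-0.3, 1.1, -0.2]
opening: 0.0006
```

Contact force is zero, so the lever is back up. I'll retreat straight up and check.

Emit:
{"fn": "carry_out", "kwargs": {
  "motion": [0,-0.01,0,0,0,0,-1,0,-0.02,0,0,0,0,-1,0,-0.025,0,0,0,0,-1,0,-0.02,0,0,0,0,-1,0,0,0,0,0,0,-1]
}}

```text
t: 9.15
tool_pos: [0.4453, 0.0677, 0.2047]
orientation: [-0.26, 2.074, -2.085]
force: [1.1, 0.2, -0.0]
opening: 0.0006
```

Emit:
{"fn": "carry_out", "kwargs": {
  "motion": [0,0,0,0,0,0,-1,0,0,0,0,0,0,-1,0,0,0,0,0,0,-1,0,0,0,0,0,0,-1,0,0,0,0,0,0,-1]
}}

```text
t: 9.65
tool_pos: [0.4438, 0.0676, 0.2015]
orientation: [-0.264, 2.076, -2.086]
force: [-0.2, -1.8, 0.6]
opening: 0.0007
```

```bash
python3 plan.py 0.445 0.068 0.2|head -1; python3 look.py pics/m5.png; python3 - <<'E'
from plant import models
for c in ('scene','side'):
  for t in ('lid','lever_pad','offcut_center','oil_center','wax_center','mallet_center'):
    print(c,t,[(round(d['confidence'],2),d['pixel'],int(d['pixels'].sum())) for d in models.outline_of(c,t)])
E
```

```text
t 9.65 pos [0.4438 0.0676 0.2015] F [-0.2 -1.8  0.6] open 0.0007
scene lid [(0.76, [296.0, 227.4], 7339)]
scene lever_pad [(0.46, [318.2, 193.6], 167)]
scene offcut_center [(0.79, [443.6, 316.7], 743), (0.77, [463.7, 286.1], 721), (0.75, [386.4, 342.9], 915), (0.52, [263.6, 261.1], 213), (0.33, [243.5, 197.2], 299)]
scene oil_center [(0.8, [226.5, 218.1], 1182)]
scene wax_center [(0.73, [240.6, 195.0], 269), (0.46, [398.6, 200.1], 300)]
scene mallet_center [(0.79, [397.3, 201.1], 300)]
side lid [(0.67, [284.1, 195.0], 3859)]
side lever_pad [(0.62, [220.2, 225.6], 401), (0.56, [285.0, 253.4], 1102)]
side offcut_center [(0.26, [241.2, 284.5], 857)]
side oil_center [(0.57, [284.5, 257.3], 1155)]
side wax_center [(0.64, [242.5, 282.5], 806)]
side mallet_center [(0.88, [207.7, 205.1], 536)]
```

View pics/m5.png

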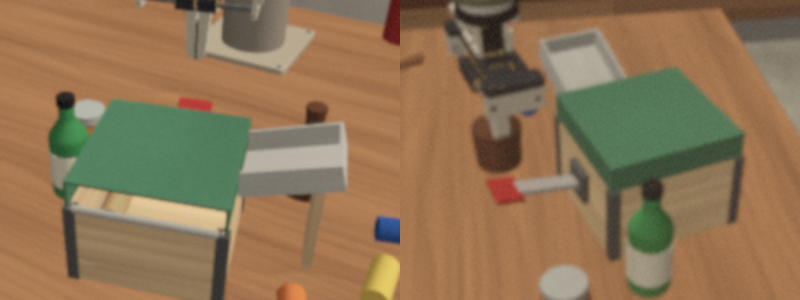

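The lid is shut, the lever is up, the chute is empty, the bystanders are in place and the gripper is clear. Handing in.

```bash
python3 -c "
from plant import robot
print(robot.close_job())"
```

```text
the job is handed in; nothing more can be done
None
```

I pressed the lever to its stop with the closed fingertips, held it for over a second, then let it rise over about 2 s. I then backed the gripper straight up and handed the job in at about 9.7 s.

- **Lid open:** pressing met the stop at 23 N. The lid's corner in the side view matched a fully open lid (1.0 rad).
- **Lid shut:** it came down at roughly 0.6 rad/s, estimated from how fast the fingertips rose. The contact force fell to zero, and both fixed cameras then showed the lid shut and the lever up.
- **Bystanders:** the wax jar and mallet showed within about 3 pixels of where they started. The oil bottle's side reading shifted by 5.5 pixels, with more of the bottle outlined than before, but the pictures show it standing where it was.
- **Gripper:** it ended clear of everything, with its fingertips about 90 mm above the pad.

**Not confirmed:** I never saw the offcut lying in the bin. It had left the chute, and it was in neither fixed view while the lid was open. It would be hidden if it lay against the bin's -y wall. After closing, the network gave a weak match (0.52) near the gap at the bin's rear, which may be the offcut.

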